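Stand up the tipped sauce jar and twist off its cap

ROBOT

A 7-joint arm with a two-finger parallel gripper is mounted at the origin on the work surface. World frame = base frame: x ahead of the robot, y to its left, z up, the work surface at z = 0. Lengths are in m, angles in rad, forces in N, time in s.
With the tool pointing down it reaches from about 0.35 to 0.9 m from the base axis. Payload 8.1 kg.
Tool frame: the origin (TCP) lies on the centre line of the jaws, within the pads' length; the fingertips stand arm.tips_ahead ahead of it and the grasp point (between the pads) lies 8 mm behind it (arm.tips_ahead is the distance from the TCP to the fingertips, in m); z points along the fingers, y is the direction in which the jaws open and shut (so a half turn about z gives the same grasp; the last joint's range is limited). The gripper opens to 92 mm and grips with 3 to 60 N. Pads are 19 mm wide; open, the fingers measure 130 mm over their backs; the gripper's body (75 mm by 190 mm) begins 47 mm behind the grasp point.
Start: joints at [-1.264, 0.434, 0.025, 1.573, -0.012, 1.134, -0.075], TCP at [0.249, 0.573, 0.238] pointing down, gripper open.
Joint ranges: [-2.62, 2.62], [-0.44, 2.09], [-1.27, 1.32], [0.08, 2.57], [-1.32, 4.46], [0.12, 2], [-2.74, 2.74]. Speed limits (rad/s): [2.22, 2.22, 3.01, 3.01, 3.14, 3.14, 3.14].

INTERFACE

Orientations are given as a rotation vector (axis times angle).
In Python, from cell import arm gives the robot as it stands. The module is installed in compiled form; this text tells all that it offers.
- The arm moves only by the tool jog_arm, never from a script. Its argument "moves" is a list of rows, each an object with "twist": the turn, a rotation vector about the tool's x, y, z in units of 10 degrees (1.0 is 10 degrees), a list of three; "xyz": the shift along the tool's x, y, z in units of 60 mm (1.0 is 60 mm), a list of three; "grip": the closure, from -1 (fully open) to 1 (shut). A call has 1 to 5 rows; each row is the pose to reach, as a shift and turn from the pose commanded when the call began, along the tool's axes at that moment; what a row does not reach only later rows make up. A row lasts 1/8 s, in which the tool goes at most 62.5 mm and 10.7 degrees, less where a joint would pass 70% of its speed; a pose out of reach is approached as far as the arm can. A call with a gripper value outside its range is refused whole. The fingers move at their own pace and stop on an object; "force" is the grip in N (left out, the last holds). Time passes only in rows, so rows that repeat a pose let the fingers close. It gives the time, the measured TCP pose, the force and the opening at its end, in the units of the state.
- arm.observe(): the state, without advancing time (a new reading comes with each control period).
- arm.get_image(name): name is "side" or "top"; returns the picture (384x512x3 uint8, blue, green, red); there is no depth.
- arm.camera_params(name): a dict with "mtx" (3x3 intrinsics, pixels), "T" (4x4, takes a point from camera to world coordinates). Camera axes: x right, y down, z forward; pixel columns grow to the right and rows downward; lengths in m; the calibration is good to about 2 mm. A picture is of the moment at which its call begins. camera_params takes no time and is no camera call.
- arm.sign_off(): hands the job in, once; it reports no verdict.
The state is a dict: "clock": time; "joints": joint angles; "dq": joint speeds; "joint_efforts": joint torques, N m; "position": TCP position; "ee_rot": TCP orientation; "force": force on the tool from outside, world axes, zero at the start; "ft_torque": the same for the moment, N m; "width": opening from 0.0 (shut) to 1.0 (fully open).
Only numpy, scipy, OpenCV 4.12 (cv2) and the standard library are available. Lean on these libraries where they do the work, as an engineer would, in place of code of your own. Each camera call takes 0.05 s, during which the arm holds its last target. There are 200 camera calls.

TASK

The blue-capped sauce jar has tipped over against a tin in the jar rack. Stand it upright again in the rack's channel, resting on the channel floor with its cap still on and without knocking over the two tins; then, with the channel sides keeping the square jar from turning, unscrew the tight blue cap anticlockwise until it comes free and lift it clear. Finish still holding the cap level and still, centred over the open jar with its lower edge about 2 cm above the top of the neck, the jar left standing upright in the rack and everything else where it was.

Things in the scene. Friction and masses are not known exactly. Their poses are not given: they have to be found in the camera images.
- jar_center (a point): Centre of the square body of the dark brown glass jar (paper label): body 58 x 58 mm, 74 mm high, this point 37 mm above its underside; 114 mm high with cap on, about 0.45 kg. z points up the jar to its mouth, x and y square to its flat sides. It starts leaning 42 degrees towards its +y, along the channel, lower edge on the channel floor, cap against the green tin.
- jar_mouth (a point): Centre of the top of the jar's round neck (with black rubber seal, cap off), on the jar's axis 109 mm above its underside; axes as the jar. Neck radius 19 mm, with two lugs out to 23 mm radius.
- cap_center (a point): Centre, half-way up, of the blue ribbed round cap: 54 mm in diameter, 28 mm high, about 45 g. z points out of its top; a white bar on top lies along its x. Screwed on, its lower edge is 86 mm above the jar's underside, 12 mm above the top of the square body.
- cap_rim (a point): Centre of the cap's lower edge, 14 mm below the cap's centre along its axis; axes as the cap.
- jar: The same jar; origin at the centre of its underside, axes as jar_center. Pulled without turning, the cap only lifts the jar; turned while unbraced, the jar turns with it.
- cap: The same cap, origin at the centre of its lower edge. Two lugs hold it; a sprung seal pushes it up with about 12 N, so the twist takes up to 0.6 N m. Anticlockwise from above it comes free after 38 to 58 degrees relative to the jar (once its x axis is about 48 degrees past the jar's x axis), rises 3 mm and lifts straight off; a stop blocks it beyond about 110 degrees.
- rack: Jar rack fixed to the table: an aluminium channel 410 mm long with its floor 4 mm above the table; origin at the centre of its underside, y along the channel, x across it. The sides are 4 mm thick, 63 mm apart inside, and rise 24 mm above the table; the ends rise 40 mm. The square jar can turn only about 5 degrees between the sides.
- green_tin: Green square tin with paper label, 58 x 58 x 116 mm plus a 10 mm white lid, 0.55 kg, loose, standing in the channel at its +y part; the jar leans on it. Origin at the centre of its underside.
- yellow_tin: Yellow square tin, same size with black lid, loose, standing in the channel at its -y end. Origin at the centre of its underside.
- spatula: Red-handled spatula lying beside the rack: leave alone.
- bowl: Small aluminium bowl, 120 mm wide, 55 mm high: leave alone.
- shaker: White shaker with red lid, 48 mm wide, 100 mm high: leave alone.
- syrup: Amber bottle, 66 mm wide, 190 mm high: leave alone.
- beaker: Blue cup, 70 mm wide, 80 mm high: leave alone.
Not all that is in view belongs to the job. What is shaped like the jar but orange is not meant. There is more than one size of the cap; the one meant has the size given above.

How it is judged:
By the outcome, as a careful person would: the job done as asked, in the order asked, and still so for the second after the job is handed in, while the arm keeps its last pose, push and grip.
It also fails if it takes over 48 s, if anything falls off the work surface, if the arm or the gripper's body presses on something with over 40 N, if the wrist force passes 120 N, or if a joint passes its speed limit or range.

## Working session

There is one attempt and no reset: what is moved stays moved. The work goes in short steps, Python scripts to look and compute and a tool call to move; the robot and the scene stay as the last step left them, time stands still between calls to the robot, and variables do not carry over. Pictures are saved under pics/ and viewed, about 8 in all and at most 12, crops included, and the job is handed in when it is done.

Besides the shell and the picture viewer there is one more tool, called after "Emit:" as name(argument=value, ...) on one line, values as JSON. jog_arm: Moves the arm, as the interface text tells. Its arguments: {"type":"object","properties":{"moves":{"type":"array","items":{"type":"object","properties":{"twist":{"type":"array","items":{"type":"number"}},"xyz":{"type":"array","items":{"type":"number"}},"grip":{"type":"number"}}}},"force":{"type":"number"}},"required":["moves"]}

```bash
mkdir -p pics; ls
python3 - <<'E'
from cell import arm
import cv2,numpy as np
np.set_printoptions(precision=4,suppress=True)
for n in("side","top"):
    im=arm.get_image(n); cv2.imwrite(f"pics/{n}0.png",im); p=arm.camera_params(n); print(n,p["mtx"],p["T"])
print(arm.observe(),arm.tips_ahead)
E
```

```text
pics
side [[362.5173   0.     258.2922]
 [  0.     362.5173 191.3643]
 [  0.       0.       1.    ]] [[ 0.9991 -0.0142  0.0405  0.4636]
 [-0.0414 -0.5675  0.8223 -0.8707]
 [ 0.0113 -0.8232 -0.5676  0.7095]
 [ 0.      0.      0.      1.    ]]
top [[430.3954   0.     257.5866]
 [  0.     430.3954 183.2718]
 [  0.       0.       1.    ]] [[-0.0259 -0.9919  0.1241  0.355 ]
 [-0.9995  0.028   0.0153  0.0233]
 [-0.0187 -0.1237 -0.9921  1.2597]
 [ 0.      0.      0.      1.    ]]
{'clock': 0.1, 'joints': array([-1.2636,  0.4351,  0.025 ,  1.574 , -0.0116,  1.134 , -0.0751]), 'dq': array([-0.0016, -0.0014,  0.0011, -0.0038, -0.0003, -0.0005,  0.0008]), 'joint_efforts': array([  0.0036, -66.9125,   0.9882, -31.5145,  -0.0605,   0.0373,
         0.0001]), 'position': array([0.2489, 0.5728, 0.237 ]), 'ee_rot': array([-0.6393, -3.0757,  0.0021]), 'force': array([ 0.0992,  0.3959, -0.0157]), 'ft_torque': array([ 0.0194,  0.0057, -0.0038]), 'width': 1.0003872070544517} 0.011
```

View pics/side0.png

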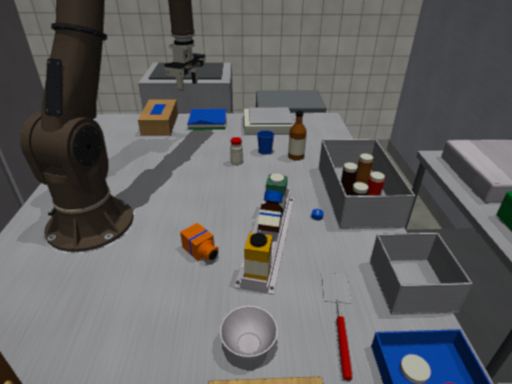

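View pics/top0.png

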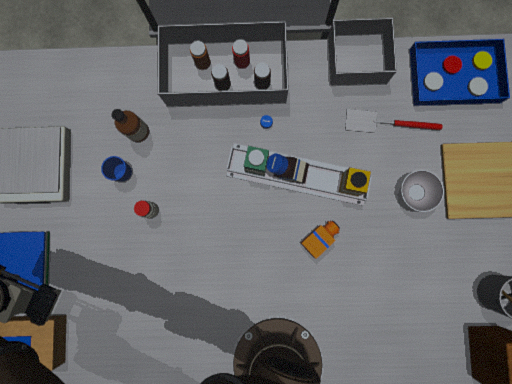

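The side view shows the leaning jar at about (270,215) between the green tin at (276,185) and the yellow tin at (258,257). In the top view the rack runs from (230,160) to (368,188), with the cap at (277,163). I'll enlarge both.

Run:
```python
import cv2
a=cv2.imread("pics/top0.png")[135:210,220:380]; b=cv2.imread("pics/side0.png")[165:295,225:305]
cv2.imwrite("pics/tc.png",cv2.resize(a,None,fx=5,fy=5,interpolation=cv2.INTER_CUBIC))
cv2.imwrite("pics/sc.png",cv2.resize(b,None,fx=4.5,fy=4.5,interpolation=cv2.INTER_CUBIC))
```

```text
(no output)
```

View pics/tc.png

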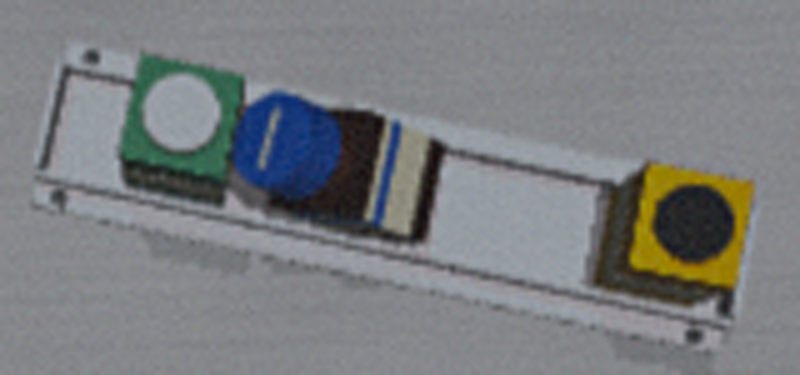

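View pics/sc.png

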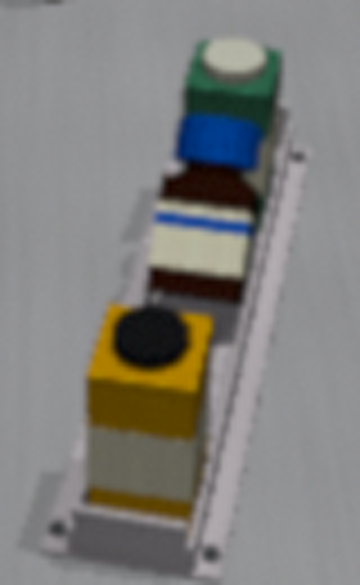

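The top crop shows the green lid at (256.2,157.4), the yellow lid at (358.8,179.6), the cap-top bar at (273.8,162.6) running across the channel, and rack screws at (238.4,146.4), (231.6,174.6) and (359,202). The side crop confirms the jar leans on the green tin and the yellow tin stands at the far end.

```bash
cat > h.py <<'E'
import numpy as np,cv2
from scipy.spatial.transform import Rotation as Ro
from cell import arm
np.set_printoptions(precision=4,suppress=True)
def ray(n,px,z):
    p=arm.camera_params(n);T=p["T"];d=T[:3,:3]@np.linalg.solve(p["mtx"],[*px,1]);o=T[:3,3]
    return o+d*(z-o[2])/d[2]
def proj(n,X):
    p=arm.camera_params(n);c=np.linalg.inv(p["T"])@[*X,1];u=p["mtx"]@c[:3];return u[:2]/u[2]
def state():
    o=arm.observe();return o,Ro.from_rotvec(o["ee_rot"]),np.array(o["position"])
def tool(ang,tilt=0):
    """jaws (tool y) along world heading ang, pointing down, then tilted (rad) about tool y"""
    y=np.array([np.cos(ang),np.sin(ang),0]);z=np.array([0,0,-1.]);
    return Ro.from_matrix(np.c_[np.cross(y,z),y,z])*Ro.from_rotvec([0,tilt,0])
def plan(Rt,grasp):
    """units to bring the grasp point (8 mm behind the TCP) to grasp with orientation Rt"""
    o,R,p=state(); tcp=np.array(grasp)+Rt.apply([0,0,.008])
    print("xyz",R.inv().apply(tcp-p)/.06,"twist",np.degrees((R.inv()*Rt).as_rotvec())/10,"tcp",tcp)
E
python3 - <<'E'
from h import *
g=ray("top",(256.2,157.4),.13);y=ray("top",(358.8,179.6),.13)
gs=ray("side",(225+235/4.5,165+57/4.5),.13);ys=ray("side",(225+151/4.5,165+336/4.5),.13)
print("green",g,gs,"yellow",y,ys)
s=[ray("top",q,.024) for q in((238.4,146.4),(231.6,174.6),(359,202))];print("screws",*s)
v=g-y;a=np.arctan2(v[1],v[0]);d=v/np.linalg.norm(v);print("chan deg",np.degrees(a),np.degrees(np.arctan2(*(s[1]-s[2])[1::-1])),"dist",np.linalg.norm(v))
c=ray("top",(273.8,162.6),.108);cs=ray("side",(225+222/4.5,165+118/4.5),.108);print("captop",c,"u from green",(c-g)@d, "lat",np.cross(d[:2],(c-g)[:2]))
cc=c+ -.014*(.669*d+[0,0,.743]);print("cap center",cc)
print(proj("side",c),proj("side",cc))
print("bar",np.subtract(ray("top",(220+277/5,135+110/5),.11),ray("top",(220+262/5,135+165/5),.11)))
E
```

```text
green [0.5659 0.0427 0.13  ] [0.5645 0.0395 0.13  ] yellow [ 0.4986 -0.2263  0.13  ] [ 0.4973 -0.2318  0.13  ]
screws [0.6199 0.0958 0.024 ] [0.5371 0.1172 0.024 ] [ 0.4473 -0.2467  0.024 ]
chan deg 75.93979878131205 76.14443670414352 dist 0.27725906912103837
captop [ 0.5543 -0.0043  0.108 ] u from green -0.04838078454811585 lat -0.00015323959958398609
cap center [ 0.552  -0.0134  0.0976]
[274.7119 192.121 ] [274.0461 196.8436]
bar [ 0.0299 -0.009   0.    ]<stdin>:7: DeprecationWarning: Arrays of 2-dimensional vectors are deprecated. Use arrays of 3-dimensional vectors instead. (deprecated in NumPy 2.0)
```

Run:
```python
from h import *
plan(tool(np.radians(-14)),(.5518,-.0138,.215))
```

```text
xyz [-8.5261 -6.955   0.5112] twist [-0.006   0.0061  8.0517] tcp [ 0.5518 -0.0138  0.207 ]
```

Emit:
jog_arm(moves=[{"xyz":[-1,-1,0],"twist":[0,0,1],"grip":-1},{"xyz":[-2,-1.7,0],"twist":[0,0,2],"grip":-1},{"xyz":[-2.8,-2.3,0],"twist":[0,0,3],"grip":-1},{"xyz":[-3.5,-2.9,0],"twist":[0,0,4],"grip":-1},{"xyz":[-4.2,-3.5,0],"twist":[0,0,5],"grip":-1}])

```text
clock: 0.72
position: [0.39, 0.2925, 0.2376]
ee_rot: [-1.887, -2.512, -0.0]
force: [0.9, 1.3, -0.2]
width: 1.002
```

Run:
```python
from h import *
plan(tool(np.radians(-14)),(.5518,-.0138,.215)); print(arm.observe()["joints"])
```

```text
xyz [-5.6547  1.1666  0.5103] twist [-0.0001 -0.0005  3.0186] tcp [ 0.5518 -0.0138  0.207 ]
[-0.999   0.2083  0.2953  1.917  -0.0705  1.0261 -0.3907]
```

Emit:
jog_arm(moves=[{"xyz":[-1,0.2,0.1],"twist":[0,0,0.7]},{"xyz":[-2,0.4,0.2],"twist":[0,0,1.4]},{"xyz":[-3,0.6,0.3],"twist":[0,0,2.1]},{"xyz":[-4,0.8,0.4],"twist":[0,0,2.7]},{"xyz":[-5,1,0.5],"twist":[0,0,3.02]}])

```text
invalid input at $.moves[0]: expected keys twist, xyz, grip
```

Run:
```python
from h import *
plan(tool(np.radians(-14)),(.5518,-.0138,.215)); print(arm.observe()["joints"])
```

```text
xyz [-5.6547  1.1666  0.5103] twist [-0.0001 -0.0005  3.0186] tcp [ 0.5518 -0.0138  0.207 ]
[-0.999   0.2083  0.2953  1.917  -0.0705  1.0261 -0.3907]
```

Emit:
jog_arm(moves=[{"xyz":[-1,0.2,0.1],"twist":[0,0,0.7],"grip":-1},{"xyz":[-2,0.4,0.2],"twist":[0,0,1.4],"grip":-1},{"xyz":[-3,0.6,0.3],"twist":[0,0,2.1],"grip":-1},{"xyz":[-4,0.8,0.4],"twist":[0,0,2.7],"grip":-1},{"xyz":[-5,1,0.5],"twist":[0,0,3.02],"grip":-1}])

```text
clock: 1.35
position: [0.5328, 0.0224, 0.2075]
ee_rot: [-2.472, -1.938, -0.0]
force: [0.4, 1.6, 0.9]
width: 1.002
```

Run:
```python
from h import *
plan(tool(np.radians(-14)),(.5518,-.0138,.215)); print(arm.observe()["joints"])
```

```text
xyz [-0.5097  0.4512  0.0084] twist [ 0.0002 -0.0015  0.0202] tcp [ 0.5518 -0.0138  0.207 ]
[-0.5489  0.3351  0.5338  1.8694 -0.2018  0.9903 -0.1689]
```

Emit:
jog_arm(moves=[{"xyz":[-0.51,0.45,0],"twist":[0,0,0.02],"grip":-1},{"xyz":[-0.51,0.45,0.5],"twist":[0,0,0.02],"grip":-1},{"xyz":[-0.51,0.45,1.0],"twist":[0,0,0.02],"grip":-1},{"xyz":[-0.51,0.45,1.5],"twist":[0,0,0.02],"grip":-1},{"xyz":[-0.51,0.45,1.5],"twist":[0,0,0.02],"grip":-1}])

```text
clock: 1.98
position: [0.5494, -0.0121, 0.1158]
ee_rot: [-2.472, -1.935, 0.006]
force: [-0.3, 0.7, 0.5]
width: 1.002
```

Run:
```python
from h import *
plan(tool(np.radians(-14)),(.5518,-.0138,.0977)); print(arm.observe()["force"])
a=arm.get_image("top")[120:220,220:380]; b=arm.get_image("side")[130:280,205:325]
cv2.imwrite("pics/c1.png",np.hstack([cv2.resize(a,(480,300)),cv2.resize(b,(320,400))[:300]]) if 0 else cv2.resize(b,(480,600)))
cv2.imwrite("pics/c1t.png",cv2.resize(a,(640,400)))
```

```text
xyz [-0.0165  0.0469  0.4355] twist [-0.0254  0.0094  0.0112] tcp [ 0.5518 -0.0138  0.0897]
[-0.3105  0.7481  0.4778]
```

View pics/c1.png

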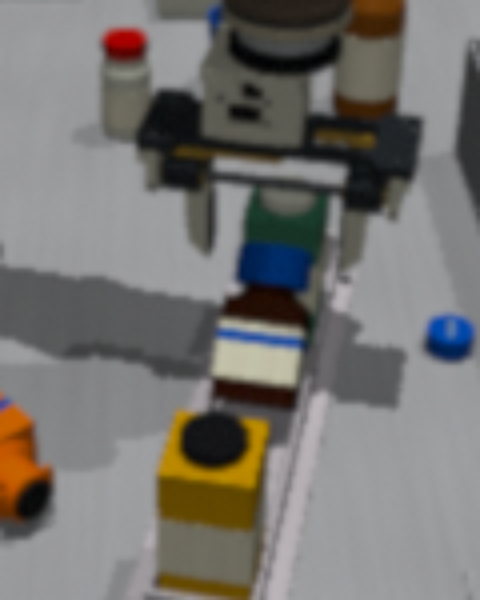

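The fingers (tips at about (203,250) and (350,265) in the crop) straddle the cap, which is centred at 275. I'll descend and grip.

Emit:
jog_arm(moves=[{"xyz":[-0.01,0.04,0.25],"twist":[0,0,0],"grip":-1},{"xyz":[-0.01,0.04,0.43],"twist":[0,0,0],"grip":-1},{"xyz":[-0.01,0.04,0.43],"twist":[0,0,0],"grip":-1},{"xyz":[-0.01,0.04,0.43],"twist":[0,0,0],"grip":1},{"xyz":[-0.01,0.04,0.43],"twist":[0,0,0],"grip":1}], force=45)

```text
clock: 2.7
position: [0.5536, -0.0133, 0.0923]
ee_rot: [2.473, 1.937, 0.001]
force: [-0.1, -0.7, -0.4]
width: 0.832
```

Emit:
jog_arm(moves=[{"xyz":[0,0,0],"twist":[0,0,0],"grip":1},{"xyz":[0,0,0],"twist":[0,0,0],"grip":1}])

```text
clock: 2.95
position: [0.5531, -0.0131, 0.092]
ee_rot: [-2.473, -1.936, 0.0]
force: [-3.1, 2.1, 2.3]
width: 0.615
```

Run:
```python
from h import *
o=arm.observe();print(o["width"]*92,o["force"],o["ft_torque"],o["position"],o["joints"])
# arc about hinge: grasp rel. hinge starts at polar; rotate tilt by k
d=np.array([np.cos(np.radians(76)),np.sin(np.radians(76)),0]);up=np.array([0,0,1.])
g0=o["position"]+[0,0,.008]
c=np.array([.5518,-.0138,.0977]); hinge=c-.0454*d-[0,0,.0937]
r=g0-hinge;ru,rz=r@d,r[2]; lat=r-ru*d-rz*up
R0=Ro.from_rotvec(o["ee_rot"]);ax=np.cross(d,up)
for k in (10,20,30,38,42):
    t=np.radians(k);Q=Ro.from_rotvec(ax*t); 
    g=hinge+lat+Q.apply(ru*d+rz*up)+[0,0,.0015]
    Rt=Q*R0;tcp=g+Rt.apply([0,0,.008])
    print(k,R0.inv().apply(tcp-o["position"])/.06,np.degrees((R0.inv()*Rt).as_rotvec())/10,g)
```

```text
56.581839732051215 [-3.0965  2.0744  2.2744] [ 0.2108  0.8065 -0.0638] [ 0.5531 -0.0131  0.092 ] [-0.4073  0.5162  0.4674  1.9375 -0.3283  0.763   0.0055]
10 [-0.2664 -0.0007 -0.1371] [-0.0021  1.     -0.0007] [ 0.5489 -0.03    0.1081]
20 [-0.5483 -0.0014 -0.2012] [-0.0041  2.     -0.0013] [ 0.5445 -0.0477  0.1116]
30 [-0.837  -0.002  -0.2154] [-0.0062  3.     -0.002 ] [ 0.54   -0.0657  0.1119]
38 [-1.067  -0.0024 -0.1904] [-0.0078  3.8    -0.0026] [ 0.5364 -0.08    0.1097]
42 [-1.1802 -0.0026 -0.166 ] [-0.0087  4.2    -0.0028] [ 0.5347 -0.087   0.1079]
```

Emit:
jog_arm(moves=[{"xyz":[0,0,0],"twist":[0,0,0],"grip":1},{"xyz":[0,0,0],"twist":[0,0,0],"grip":1},{"xyz":[0,0,0],"twist":[0,0,0],"grip":1}])

```text
clock: 3.32
position: [0.553, -0.0131, 0.0919]
ee_rot: [-2.473, -1.936, 0.001]
force: [-4.5, 1.4, 5.0]
width: 0.581
```

Emit:
jog_arm(moves=[{"xyz":[-0.13,0,-0.1],"twist":[0,0.5,0],"grip":1},{"xyz":[-0.27,0,-0.15],"twist":[0,1,0],"grip":1},{"xyz":[-0.41,0,-0.19],"twist":[0,1.5,0],"grip":1},{"xyz":[-0.55,0,-0.22],"twist":[0,2,0],"grip":1},{"xyz":[-0.55,0,-0.22],"twist":[0,2,0],"grip":1}])

```text
clock: 3.95
position: [0.5449, -0.0493, 0.1042]
ee_rot: [-2.29, -1.781, -0.4]
force: [-0.2, 0.1, -5.9]
width: 0.585
```

```bash
cat > t.py <<'E'
from h import *
import sys
o,R,p=state();print(o["width"]*92,o["force"],o["ft_torque"],"\n",o["joints"])
t=R.apply([0,0,1]);print("tool z",t,"grasp",p-.008*t, "tilt deg",np.degrees(np.arccos(-t[2])),"yhead",np.degrees(np.arctan2(*R.apply([0,1,0])[1::-1])))
if len(sys.argv)>1:
    b=arm.get_image("side")[130:280,205:325];cv2.imwrite(sys.argv[1],cv2.resize(b,(480,600),interpolation=cv2.INTER_CUBIC))
E
python3 t.py pics/c2.png
```

```text
53.78564554411351 [-0.2068  0.142  -5.9183] [-0.7339  0.2131  0.0535] 
 [ 0.0362  0.4895  0.2455  1.9602 -0.6531  0.8218  0.486 ]
tool z [ 0.0831  0.3295 -0.9405] grasp [ 0.5442 -0.0519  0.1117] tilt deg 19.863052574722484 yhead -14.247317047228968
```

View pics/c2.png

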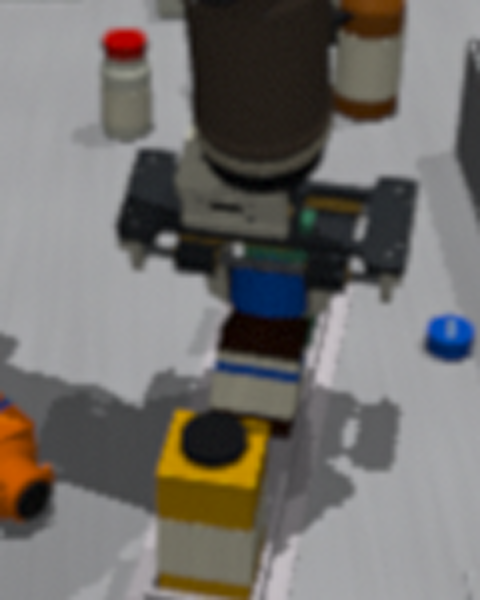

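The side view shows the jar gripped by the cap at crop (268,290), partly righted, with the tins undisturbed. I'll continue.

Run:
```python
from h import *
o,R,p=state()
d=np.array([np.cos(np.radians(76)),np.sin(np.radians(76)),0]);ax=np.cross(d,[0,0,1.])
g=p+R.apply([0,0,-.008]); t0=20
for k,tg in((31,(.5396,-.0675,.1125)),(42,(.5347,-.087,.109))):
    Rt=Ro.from_rotvec(ax*np.radians(k-19.9))*R;tcp=np.array(tg)+Rt.apply([0,0,.008])
    print(k,R.inv().apply(tcp-p)/.06,np.degrees((R.inv()*Rt).as_rotvec())/10)
```

```text
31 [-0.2598 -0.01   -0.1149] [ 0.0016  1.11   -0.0001]
42 [-0.5703 -0.0101 -0.1812] [ 0.0033  2.21   -0.0002]
```

Emit:
jog_arm(moves=[{"xyz":[-0.13,0,-0.06],"twist":[0,0.55,0],"grip":1},{"xyz":[-0.26,0,-0.115],"twist":[0,1.11,0],"grip":1},{"xyz":[-0.41,0,-0.15],"twist":[0,1.65,0],"grip":1},{"xyz":[-0.57,-0.01,-0.18],"twist":[0,2.2,0],"grip":1},{"xyz":[-0.57,-0.01,-0.18],"twist":[0,2.2,0],"grip":1}])

```text
clock: 4.62
position: [0.536, -0.0813, 0.102]
ee_rot: [-2.035, -1.589, -0.775]
force: [-0.2, 0.5, -5.2]
width: 0.582
```

```bash
python3 t.py pics/c3.png
```

```text
53.548657734463696 [-0.1539  0.5143 -5.2146] [-1.684   0.4806 -0.0095] 
 [ 0.4172  0.6312  0.0996  1.9169 -0.9084  1.0597  0.9127]
tool z [ 0.1591  0.6478 -0.745 ] grasp [ 0.5347 -0.0864  0.1079] tilt deg 41.83969361074869 yhead -13.982287860704165
```

View pics/c3.png

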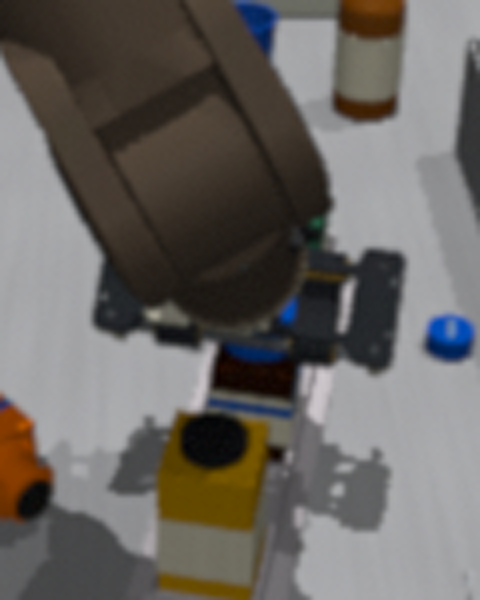

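The jar looks upright and is still held by the cap. I'll lower it slowly until the force shows floor contact.

Emit:
jog_arm(moves=[{"xyz":[-0.011,0,0.012],"twist":[0,0,0],"grip":1},{"xyz":[-0.022,0,0.025],"twist":[0,0,0],"grip":1},{"xyz":[-0.022,0,0.025],"twist":[0,0,0],"grip":1}])

```text
clock: 5.05
position: [0.5365, -0.0791, 0.1018]
ee_rot: [-2.031, -1.593, -0.779]
force: [-0.1, -0.8, -4.9]
width: 0.585
```

Emit:
jog_arm(moves=[{"xyz":[0,0,0],"twist":[0,0,0],"grip":1},{"xyz":[0,0,0],"twist":[0,0,0],"grip":1}])

```text
clock: 5.3
position: [0.5364, -0.08, 0.1016]
ee_rot: [-2.032, -1.591, -0.78]
force: [0.7, -0.2, -4.8]
width: 0.583
```

```bash
python3 t.py; python3 -c "
from h import *
o,R,p=state();print(R.as_matrix(),R.inv().apply([0,0,-1])/60)"
```

```text
53.60245087603243 [ 0.6794 -0.2345 -4.8425] [-1.4921  0.3483 -0.0021] 
 [ 0.418   0.632   0.0971  1.9185 -0.912   1.0582  0.9184]
tool z [ 0.1606  0.6495 -0.7432] grasp [ 0.5351 -0.0852  0.1076] tilt deg 41.99186470056633 yhead -13.884555362333034
[[ 0.1783  0.9708  0.1606]
 [ 0.7215 -0.24    0.6495]
 [ 0.669   0.0001 -0.7432]] [-0.0112 -0.      0.0124]
```

Emit:
jog_arm(moves=[{"xyz":[-0.02,0,0.02],"twist":[0,0,0],"grip":1},{"xyz":[-0.033,0,0.037],"twist":[0,0,0],"grip":1},{"xyz":[-0.033,0,0.037],"twist":[0,0,0],"grip":1}])

```text
clock: 5.68
position: [0.5366, -0.0798, 0.1006]
ee_rot: [-2.03, -1.591, -0.784]
force: [-5.1, -2.9, 13.8]
width: 0.581
```

```bash
python3 t.py
```

```text
53.43259357175337 [-5.1029 -2.8589 13.8203] [0.5904 0.7468 0.638 ] 
 [ 0.4198  0.6349  0.0959  1.919  -0.9153  1.0578  0.9235]
tool z [ 0.1619  0.6512 -0.7414] grasp [ 0.5353 -0.085   0.1065] tilt deg 42.14837423497101 yhead -13.877929343844079
```

Contact: the upward force rose to 14 N at a grasp height of 0.1065, where 0.106 was expected for an upright jar. I'll release and retreat along the tool axis.

Emit:
jog_arm(moves=[{"xyz":[0,0,0],"twist":[0,0,0],"grip":-1},{"xyz":[0,0,0],"twist":[0,0,0],"grip":-1},{"xyz":[0,0,0],"twist":[0,0,0],"grip":-1},{"xyz":[0,0,0],"twist":[0,0,0],"grip":-1},{"xyz":[0,0,0],"twist":[0,0,0],"grip":-1}])

```text
clock: 6.3
position: [0.5363, -0.0799, 0.0985]
ee_rot: [-2.032, -1.591, -0.78]
force: [1.0, 0.2, -1.1]
width: 0.995
```

Emit:
jog_arm(moves=[{"xyz":[0,0,-0.3],"twist":[0,0,0],"grip":-1},{"xyz":[0,0,-0.8],"twist":[0,0,0],"grip":-1},{"xyz":[0,0,-1.4],"twist":[0,0,0],"grip":-1},{"xyz":[0,0,-2],"twist":[0,0,0],"grip":-1},{"xyz":[0,0,-2.2],"twist":[0,0,0],"grip":-1}])

```text
clock: 6.92
position: [0.5152, -0.1685, 0.1986]
ee_rot: [-2.037, -1.592, -0.782]
force: [0.7, -0.2, -0.8]
width: 1.0
```

```bash
python3 t.py
python3 - <<'E'
from h import *
plan(tool(np.radians(16)),(.5345,-.086,.22))
cv2.imwrite("pics/c4.png",cv2.resize(arm.get_image("top")[130:210,220:380],(800,400),interpolation=cv2.INTER_CUBIC))
cv2.imwrite("pics/c4s.png",cv2.resize(arm.get_image("side")[165:295,225:305],(360,585),interpolation=cv2.INTER_CUBIC))
E
```

```text
91.96831140551917 [ 0.7005 -0.1752 -0.7568] [-0.8344  0.2666  0.0098] 
 [ 0.5094  0.5406  0.1792  1.7716 -0.7761  1.3084  0.8304]
tool z [ 0.164   0.647  -0.7446] grasp [ 0.5139 -0.1737  0.2045] tilt deg 41.87348103402401 yhead -14.044864596427681
xyz [ 1.2016 -0.0206  0.7762] twist [ 1.112  -4.0851 -2.8626] tcp [ 0.5345 -0.086   0.212 ]
```

View pics/c4.png

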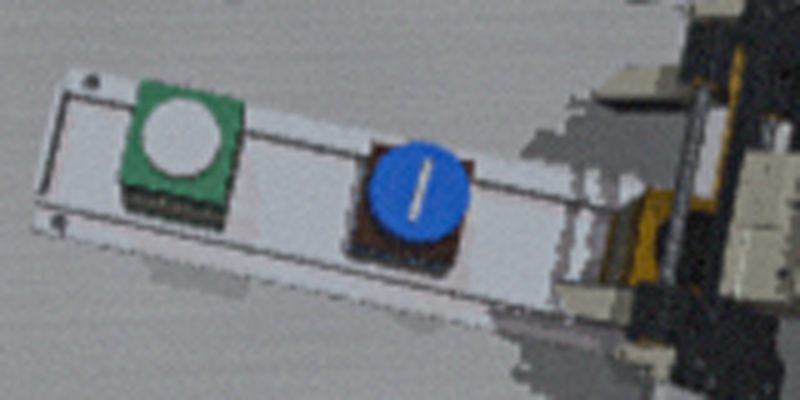

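The top crop shows the jar upright between the tins, with the cap at crop (420,191), i.e. pixel (304,168.2), and the green tin unmoved.

Run:
```python
from h import *
c=ray("top",(304,168.2),.118);print("cap",c, "bar",np.subtract(ray("top",(220+430/5,130+160/5),.118),ray("top",(220+413/5,130+220/5),.118)))
c[2]=.106
plan(tool(np.radians(-44)),c+[0,0,.1])
```

```text
cap [ 0.535  -0.0844  0.118 ] bar [ 0.0323 -0.0104  0.    ]
xyz [ 1.0582 -0.0128  0.94  ] twist [-1.0891 -4.0986  2.8695] tcp [ 0.535  -0.0844  0.198 ]
```

Emit:
jog_arm(moves=[{"xyz":[0.2,0,0.18],"twist":[-0.2,-0.8,0.57],"grip":-1},{"xyz":[0.42,0,0.37],"twist":[-0.42,-1.6,1.15],"grip":-1},{"xyz":[0.64,0,0.56],"twist":[-0.65,-2.45,1.7],"grip":-1},{"xyz":[0.85,0,0.75],"twist":[-0.87,-3.28,2.3],"grip":-1},{"xyz":[1.06,0,0.94],"twist":[-1.09,-4.1,2.87],"grip":-1}])

```text
clock: 7.65
position: [0.5336, -0.0845, 0.1961]
ee_rot: [-2.839, -1.262, -0.048]
force: [0.4, -0.0, -0.6]
width: 1.001
```

Run:
```python
from h import *
print(arm.observe()["joints"])
plan(tool(np.radians(-44)),(.535,-.0844,.106))
```

```text
[-0.2386  0.3462  0.4301  1.8676 -0.2294  0.9628 -0.4337]
xyz [-0.0524  0.0472  1.6345] twist [-0.1116 -0.2405  0.1946] tcp [ 0.535  -0.0844  0.098 ]
```

Emit:
jog_arm(moves=[{"xyz":[0,0.03,0],"twist":[-0.11,-0.24,0.19],"grip":-1},{"xyz":[-0.05,0.05,0.4],"twist":[-0.11,-0.24,0.19],"grip":-1},{"xyz":[-0.05,0.05,0.8],"twist":[-0.11,-0.24,0.19],"grip":-1},{"xyz":[-0.05,0.05,1.2],"twist":[-0.11,-0.24,0.19],"grip":-1},{"xyz":[-0.05,0.05,1.2],"twist":[-0.11,-0.24,0.19],"grip":-1}])

```text
clock: 8.28
position: [0.5335, -0.0855, 0.1222]
ee_rot: [-2.884, -1.231, 0.003]
force: [-0.3, 0.5, -0.1]
width: 1.0
```

Run:
```python
from h import *
print(arm.observe()["force"])
plan(tool(np.radians(-44)),(.535,-.0844,.106))
```

```text
[-0.2693  0.4943 -0.0502]
xyz [0.0309 0.0077 0.4025] twist [-0.0324 -0.0018  0.0231] tcp [ 0.535  -0.0844  0.098 ]
```

Emit:
jog_arm(moves=[{"xyz":[0.02,0,0.2],"twist":[-0.03,0,0.02],"grip":-1},{"xyz":[0.02,0,0.4],"twist":[-0.03,0,0.02],"grip":-1},{"xyz":[0.02,0,0.4],"twist":[-0.03,0,0.02],"grip":-1},{"xyz":[0.02,0,0.4],"twist":[-0.03,0,0.02],"grip":1},{"xyz":[0.02,0,0.4],"twist":[-0.03,0,0.02],"grip":1}], force=55)

```text
clock: 8.9
position: [0.5367, -0.0861, 0.1009]
ee_rot: [2.89, 1.225, 0.009]
force: [-0.4, 0.2, -1.1]
width: 0.831
```

Emit:
jog_arm(moves=[{"xyz":[0,0,0],"twist":[0,0,0],"grip":1},{"xyz":[0,0,0],"twist":[0,0,0],"grip":1},{"xyz":[0,0,0],"twist":[0,0,0],"grip":1},{"xyz":[0,0,0],"twist":[0,0,0],"grip":1}])

```text
clock: 9.4
position: [0.536, -0.0854, 0.1005]
ee_rot: [2.891, 1.226, 0.007]
force: [-3.7, 3.0, 4.7]
width: 0.587
```

```bash
python3 t.py
```

```text
53.98640415598248 [-3.718   2.9638  4.6953] [0.8311 0.9396 0.0089] 
 [-0.2335  0.4771  0.402   1.9568 -0.2673  0.7544 -0.445 ]
tool z [ 0.0045  0.0007 -1.    ] grasp [ 0.536  -0.0854  0.1085] tilt deg 0.25839557108541816 yhead -44.04784686154175
```

Gripped at 54 mm. Now I'll unscrew anticlockwise (negative about tool z, which points down).

Emit:
jog_arm(moves=[{"xyz":[0,0,0],"twist":[0,0,-0.5],"grip":1},{"xyz":[0,0,0],"twist":[0,0,-1],"grip":1},{"xyz":[0,0,0],"twist":[0,0,-1.5],"grip":1},{"xyz":[0,0,0],"twist":[0,0,-2],"grip":1},{"xyz":[0,0,0],"twist":[0,0,-2],"grip":1}], force=58)

```text
clock: 10.02
position: [0.5357, -0.0858, 0.1005]
ee_rot: [2.633, 1.71, 0.006]
force: [-4.1, 2.1, 5.5]
width: 0.584
```

```bash
python3 t.py
```

```text
53.71543082693293 [-4.0691  2.1343  5.5404] [ 0.6397  1.1455 -0.035 ] 
 [-0.1633  0.467   0.3049  1.9514 -0.2014  0.7482 -0.1604]
tool z [ 0.004   0.0005 -1.    ] grasp [ 0.5356 -0.0858  0.1085] tilt deg 0.2312790061079119 yhead -24.004013794767737
```

Emit:
jog_arm(moves=[{"xyz":[0,0,0],"twist":[0,0,-0.5],"grip":1},{"xyz":[0,0,0],"twist":[0,0,-1],"grip":1},{"xyz":[0,0,0],"twist":[0,0,-1.5],"grip":1},{"xyz":[0,0,0],"twist":[0,0,-2],"grip":1},{"xyz":[0,0,0],"twist":[0,0,-2],"grip":1}])

```text
clock: 10.65
position: [0.5356, -0.0855, 0.1006]
ee_rot: [2.296, 2.141, 0.006]
force: [-5.0, 5.3, 8.0]
width: 0.585
```

```bash
python3 t.py
python3 - <<'E'
from h import *
cv2.imwrite("pics/c5.png",cv2.resize(arm.get_image("side")[165:295,205:325],(540,585),interpolation=cv2.INTER_CUBIC))
cv2.imwrite("pics/c5t.png",cv2.resize(arm.get_image("top")[130:210,220:380],(800,400),interpolation=cv2.INTER_CUBIC))
E
```

```text
53.81503539219401 [-5.0353  5.3023  8.0009] [ 0.8584  1.2617 -0.0555] 
 [-0.0939  0.4603  0.209   1.9454 -0.1381  0.7454  0.1256]
tool z [ 0.004   0.0009 -1.    ] grasp [ 0.5356 -0.0855  0.1086] tilt deg 0.23392027848070518 yhead -3.996087714183625
```

Emit:
jog_arm(moves=[{"xyz":[0,0,0],"twist":[0,0,-0.5],"grip":1},{"xyz":[0,0,0],"twist":[0,0,-1],"grip":1},{"xyz":[0,0,0],"twist":[0,0,-1.5],"grip":1},{"xyz":[0,0,0],"twist":[0,0,-2],"grip":1},{"xyz":[0,0,0],"twist":[0,0,-2],"grip":1}])

```text
clock: 11.38
position: [0.5358, -0.0854, 0.1009]
ee_rot: [1.889, 2.507, 0.005]
force: [-5.9, 5.0, 10.2]
width: 0.582
```

```bash
python3 t.py
python3 - <<'E'
from h import *
a=cv2.resize(arm.get_image("side")[165:295,205:325],(540,585),interpolation=cv2.INTER_CUBIC)
cv2.imwrite("pics/c6.png",a)
E
```

```text
53.57242118827346 [-5.9294  5.0116 10.2439] [ 0.8608  1.3398 -0.0816] 
 [-0.0246  0.4568  0.1146  1.9392 -0.0762  0.7452  0.4136]
tool z [ 0.0044  0.0009 -1.    ] grasp [ 0.5358 -0.0854  0.1089] tilt deg 0.2565361346277527 yhead 16.01149605175326
```

View pics/c6.png

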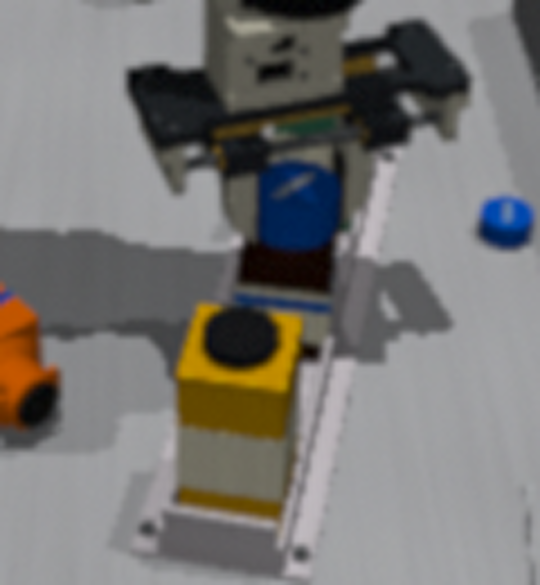

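The bar on the cap now lies at crop (275,196) to (315,172), so the cap has turned with the jaws, and the seal's upward push is showing (10 N). I'll check the bar's heading.

Run:
```python
from h import *
v=ray("side",(205+315/4.5,165+172/4.5),.12)-ray("side",(205+275/4.5,165+196/4.5),.12);print(v,np.degrees(np.arctan2(v[1],v[0])))
```

```text
[0.0258 0.0234 0.    ] 42.2297689128779
```

Emit:
jog_arm(moves=[{"xyz":[0,0,0],"twist":[0,0,-0.4],"grip":1},{"xyz":[0,0,0],"twist":[0,0,-0.8],"grip":1},{"xyz":[0,0,-0.03],"twist":[0,0,-0.8],"grip":1},{"xyz":[0,0,-0.06],"twist":[0,0,-0.8],"grip":1},{"xyz":[0,0,-0.08],"twist":[0,0,-0.8],"grip":1}])

```text
clock: 12.05
position: [0.5364, -0.0863, 0.1052]
ee_rot: [1.71, 2.63, 0.004]
force: [-1.7, 1.0, -2.3]
width: 0.581
```

```bash
python3 t.py
```

```text
53.46984266813518 [-1.7498  1.0489 -2.278 ] [0.1548 0.2424 0.0157] 
 [ 0.0019  0.4508  0.0797  1.9326 -0.0504  0.7548  0.5276]
tool z [ 0.0052 -0.0005 -1.    ] grasp [ 0.5363 -0.0863  0.1132] tilt deg 0.30226690104522586 yhead 23.91429639457137
```

Only about 2 N is pulling down, so the cap is free of the jar. I'll lift so the rim sits 2 cm above the neck.

Emit:
jog_arm(moves=[{"xyz":[0,0,-0.16],"twist":[0,0,0],"grip":1},{"xyz":[0,0,-0.32],"twist":[0,0,0],"grip":1},{"xyz":[0.01,0,-0.48],"twist":[0,0,0],"grip":1},{"xyz":[0.01,0,-0.64],"twist":[0,0,0],"grip":1},{"xyz":[0.01,0,-0.64],"twist":[0,0,0],"grip":1}])

```text
clock: 12.68
position: [0.5366, -0.0856, 0.1447]
ee_rot: [1.709, 2.628, 0.006]
force: [0.2, -0.2, -0.6]
width: 0.58
```

Emit:
jog_arm(moves=[{"xyz":[0,0,0],"twist":[0,0,0],"grip":1},{"xyz":[0,0,0],"twist":[0,0,0],"grip":1},{"xyz":[0,0,0],"twist":[0,0,0],"grip":1}])

```text
clock: 13.05
position: [0.5357, -0.0855, 0.1434]
ee_rot: [1.71, 2.63, 0.004]
force: [-0.3, -0.4, -1.6]
width: 0.584
```

```bash
python3 t.py
python3 - <<'E'
from h import *
a=cv2.resize(arm.get_image("side")[165:265,215:315],(600,600),interpolation=cv2.INTER_CUBIC)
cv2.imwrite("pics/c7.png",a)
cv2.imwrite("pics/c7t.png",cv2.resize(arm.get_image("top")[115:215,215:385],(800,470),interpolation=cv2.INTER_CUBIC))
for n,X in (("neck",(.5355,-.0852,.113)),("rim",(.5358,-.0856,.133)),("bodytop",(.5355,-.0852,.078)),("captop",(.5358,-.0856,.161))):
    p=proj("side",X);print(n,(p-[215,165])*6)
E
```

```text
53.68361870755737 [-0.2778 -0.4315 -1.5866] [-0.0775  0.0314 -0.0103] 
 [-0.0045  0.3993  0.0855  1.8983 -0.0447  0.8412  0.5216]
tool z [ 0.0046 -0.0002 -1.    ] grasp [ 0.5357 -0.0855  0.1514] tilt deg 0.2656241420282364 yhead 23.930199321959776
neck [331.352  255.7488]
rim [333.4174 220.7089]
bodytop [329.0856 316.0444]
captop [335.3544 169.5087]
```

View pics/c7.png

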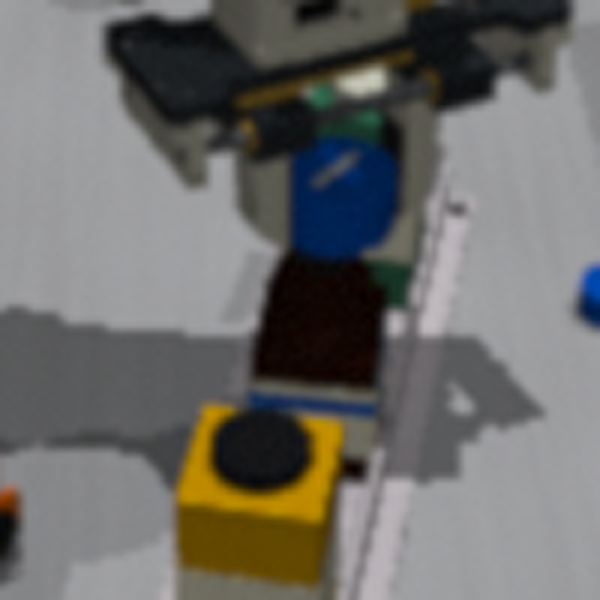

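The cap is about centred over the dark neck, with cap edges at 291–400 in the crop and the jar body below. I'll check the alignment numerically along pixel rows.

Run:
```python
from h import *
im=np.mean([arm.get_image("side").astype(float) for _ in range(4)],0)
for r in range(186,232,3):
    b,g,rd=im[r].T
    blue=np.where((b>1.8*rd)&(b>60)&(np.abs(np.arange(512)-270)<25))[0]
    dk=np.where((im[r].max(1)<75)&(np.abs(np.arange(512)-270)<25))[0]
    print(r,blue[[0,-1]] if len(blue) else '',dk[[0,-1]] if len(dk) else '')
for z in (.161,.133): print("pred edges",z,[proj("side",(.5357+s*.027,-.0855,z)) for s in(-1,1)])
for n,r,z in (("neck",.019,.113),("neckbase",.019,.085),("body front",.029,.078)):
    c=np.array([.5357,-.0855]);x=np.array([.97,-.242]);d=np.array([.242,.97])
    q=[c+s*r*x-(.029*d if n[-1]=='t' else 0) for s in(-1,1)]
    print(n,[proj("side",(*p,z)) for p in q])
big=cv2.resize(im[180:235,240:300].clip(0,255).astype(np.uint8),(600,550),interpolation=cv2.INTER_CUBIC)
cv2.imwrite("pics/c8.png",cv2.convertScaleAbs(big,alpha=2.2,beta=10))
```

```text
186  [246 282]
189 [268 277] [250 282]
192 [264 280] [255 282]
195 [264 280] [256 282]
198 [264 280] [256 282]
201 [264 279] [263 280]
204 [264 278] [263 264]
207 [269 272] [262 275]
210  [261 283]
213  [259 282]
216  [259 279]
219  [258 278]
222  [257 278]
225  [257 278]
228  [257 278]
231 [257 264] [278 278]
pred edges 0.161 [array([260.6674, 193.3778]), array([281.0135, 193.0834])]
pred edges 0.133 [array([260.511, 201.918]), array([280.5264, 201.6092])]
neck [array([263.4584, 206.7808]), array([277.1962, 208.6052])]
neckbase [array([263.2628, 214.843 ]), array([276.781 , 216.6873])]
body front [array([257.5873, 222.8207]), array([278.6101, 225.7717])]
```

View pics/c8.png

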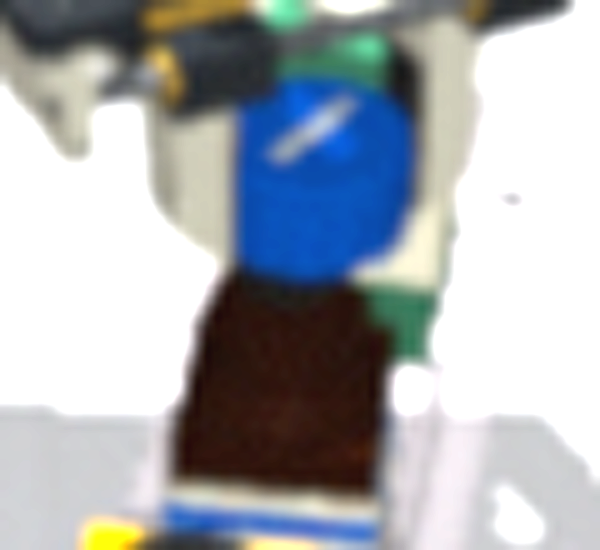

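The alignment agrees with prediction: cap right edge 281 measured against 281.0, body front 257–278 against 257.6–278.6, cap lower edge at row 208 against about 208. One last top view for the surroundings.

View pics/c7t.png

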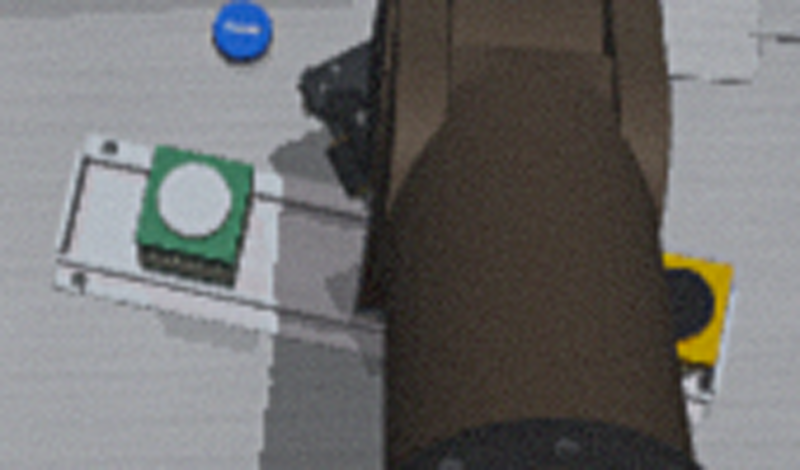

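The green tin (crop (195,200), i.e. pixel (256,157.5)), the yellow tin, the loose blue cap and the spatula are all where they were.

```bash
python3 -c "
from cell import arm
o=arm.observe();print(o['clock'],o['position'],abs(o['dq']).max());arm.sign_off()"
```

```text
13.35 [ 0.53589334 -0.08552003  0.14365164] 0.0009093767747501938
the job is handed in; nothing more can be done
```

The job is done and handed in at 13.4 s of the 48 s allowed. I gripped the jar by its cap, turned it upright about its lower edge and set it on the channel floor. After regripping, I turned the cap about 68° anticlockwise until it came free and lifted it straight up.

**Cap:** it is held level (about 0.3° tilt) and still, centred over the jar. Its lower edge is about 20 mm above the neck; I worked that out from where I gripped it. In the side picture the cap's edge and height matched the expected position to within about a pixel.

**Jar and surroundings:** the jar stands upright. The green tin is within a pixel of where it started. The yellow tin, partly hidden by the arm, the loose blue cap and the spatula also look unmoved. I did not look at the bowl, shaker, syrup or beaker again at the end.

**Disagreements:**
- The wrist hardly felt the unscrewing torque (under 0.1 N m). I took the cap as free because the white bar had turned about 56–60°, the seal was pushing up with about 10 N, and only 1–2 N hung on the gripper after lifting.
- A first rough reading put the cap about 5 mm off to the side. That was the left finger hiding its edge, and the closer check removed it.

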